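# Stock the locking medicine drawer

### The job

Press the release bar under the clear visor so that the locked tray of the medicine drawer springs out, lay the blue medicine case with the clear lid flat, lid up, in the tray and let go of it. Then push the tray home until it clicks and stays shut, without ramming it, and leave the white jar and the open blue bin alone.

Things in the scene. Friction and masses are not known exactly. Their poses are not given: they have to be found in the camera images.
- unit: White fixed drawer unit, 220 (x) by 200 (y) by 208 mm high; origin: centre of its underside. Front at x = -110; the tray slides out to -x at the foot. Above it a panel slopes up and back at 40 degrees, bearing the release bar; upright body from x = -55. A clear visor (underside z = 202) juts over the bar to x = -92: a tool straight down on the bar hits it, so come along the bar's axis.
- release_top (a point): Centre of the outer face of the release bar, a plain aluminium bar 80 mm wide (its y) by 26 mm, standing 16 mm out of the sloping panel in the middle of the unit, about 108 mm above the counter. Its z axis points out of the panel, square to the bar's face, 40 degrees from vertical towards the unit's front; the bar is pressed along -z. Moves with the bar.
- release (a joint): Travel of the release bar: 0 out, 0.010 m fully pressed. Sprung: about 4 N starts it, 9 to 10 N holds it fully down; it springs back. The tray is let go between 0.003 and 0.007 m. It also dips 6 mm and returns by itself as the tray's latch clicks in.
- tray (a joint): How far the tray stands out: 0 (to 0.002) latched, 0.13 m fully out. A spring (7.5 N shut, 3.6 N out) drives it out at up to 0.3 m/s and holds it there. Pushed in, it takes 5 to 8 N, then from 0.012 a heavy point of about 13 N at 0.005, and clicks just past 0; push to -0.002 or more to be sure; solid stop at -0.007. Let go too early, it springs out again.
- tray_face (a point): Centre of the outer face of the tray's front panel (172 mm wide, 58 mm high, lower edge 8 mm above the counter); moves with the tray. When shut the face stands 12 mm proud of the unit's front. Axes as the unit's: the tray is pushed shut along +x.
- pocket (a point): Centre of the tray's inner floor, 12 mm above the counter; moves with the tray. One open pocket, inside 125 mm along x by 134 mm along y (axes as the unit's); side and rear walls rise 28 mm, the front panel 54 mm above the floor. Shut, it is inside the unit (bay opening up to 70 mm above the counter); fully out, the whole pocket is clear of the unit's front.
- case_centre (a point): Centre (half-way up) of the loose medicine case: blue base 100 x 46 x 26 mm with a clear lid 94 x 44 mm on it, 44 mm high in all, about 0.15 kg, with white contents seen through the lid. Its x axis runs along its length, z up out of the lid. Lies flat on the counter.
- bottle: Bystander: white round jar, 52 mm across, 100 mm high. Origin: centre of its underside. Leave alone.
- bin: Bystander: open blue bin with two bays, 100 x 80 x 50 mm. Origin: centre of its underside. Leave alone.
Things that resemble listed ones, but are neither listed nor needed, are in the scene too. Leave any green look-alike of the part that bears case_centre alone.

How it is judged (in metres and radians):
On the way, in this order (a step that is already met when the one before it is completed fails the run):
1. the tray has sprung right out (value of joint tray above 0.115 m), for 0.2 s.
2. the case lies flat in the tray, let go, with the tray still out (x of case_centre in the frame of pocket between -0.05 and 0.05 m and y of case_centre in the frame of pocket between -0.055 and 0.055 m and z of case_centre in the frame of pocket between 0.012 and 0.03 m and angle between case_centre's own z axis and vertical below 0.2 rad and value of joint tray above 0.08 m and contact force between case and the fingers below 0.1 N), for 0.3 s.
At the end, for the whole second after the job is handed in: The tray is latched shut (within 5 mm of 0, staying by itself), the release bar is back out (under 2 mm), and the case lies at rest flat on the tray's floor, lid up (tilt under 0.2 rad, centre 12 to 30 mm above the floor, within 50 mm along and 55 mm across of the pocket's centre) (value of joint tray between -0.005 and 0.005 m and value of joint release below 0.002 m and x of case_centre in the frame of pocket between -0.05 and 0.05 m and y of case_centre in the frame of pocket between -0.055 and 0.055 m and z of case_centre in the frame of pocket between 0.012 and 0.03 m and angle between case_centre's own z axis and vertical below 0.2 rad and linear speed of case below 0.02 m/s and velocity of joint tray below 0.01 m/s); the robot touches nothing.
It fails at once if the drawer unit is rammed (over 60 N) (contact force between the arm and unit above 60 N).
It fails at once if the white jar is pushed more than 30 mm or tipped (distance of bottle from where it was at the start of the episode above 0.03 m or angle between bottle's own z axis and vertical above 0.4 rad).
It fails at once if the blue two-bay bin is pushed more than 30 mm or tipped (distance of bin from where it was at the start of the episode above 0.03 m or angle between bin's own z axis and vertical above 0.4 rad).
It fails at once if the drawer unit is rammed (over 60 N) (contact force between the fingers and unit above 60 N).
It also fails if it takes over 72 s, if anything falls off the work surface, if the arm or the gripper's body presses on something with over 40 N, if the wrist force passes 120 N, or if a joint passes its speed limit or range.

### The arm

A 6-joint arm with a two-finger parallel gripper is mounted at the origin on the work surface. World frame = base frame: x ahead of the robot, y to its left, z up, the work surface at z = 0. Lengths are in mm, angles in rad, forces in N, time in s.
With the tool pointing down it reaches from about 300 to 775 mm from the base axis. Payload 14.6 kg.
Tool frame: the origin (TCP) lies at the very end of the fingers, on their centre line; the grasp point (between the pads) lies 19 mm behind it; z points along the fingers, y is the line along which they close (so a half turn about z gives the same grasp; the last joint's range is limited). The gripper opens to 94 mm and grips with 3 to 60 N. Pads are 16 mm wide; open, the fingers measure 119 mm over their backs; the gripper's body (75 mm by 177 mm) begins 78 mm behind the grasp point.
Start: joints at [1.271, 0.3, 1.521, -0, 1.321, -0.067], TCP at [126.885, 535.154, 205.446] pointing down, gripper open.
Joint ranges: [-3.03, 3.03], [-0.79, 2.21], [0.23, 2.52], [-1.04, 4.18], [0, 3.07], [-2.55, 2.55]. Speed limits (rad/s): [2.22, 2.22, 2.57, 3.14, 3.14, 3.14].

### API

Orientations are given as [roll, pitch, yaw] about the fixed x, y, z axes, in that order (R = Rz(yaw) Ry(pitch) Rx(roll)).
In Python, from cell import manip, camera, get_calibration gives the robot as it stands.
- The arm moves only by the tool arm_command, never from a script. Its argument "targets" is a list of rows, each an object of numbers: "hand": the opening, from -1 (shut) to 1 (fully open), so that 0 is half open; "x", "y", "z": the shift along the tool's x, y, z in m; "yaw": the turn about the tool's z in rad. In form: [{"hand": .., "x": .., "y": .., "z": .., "yaw": ..}, ...]. A call has 1 to 10 rows; each row shifts and turns the commanded pose from where the row before left it, along the tool's axes as they then stand; what a row does not reach is not made up. A row lasts 1/10 s, in which the tool goes at most 50 mm and 8.59 degrees, less where a joint would pass 70% of its speed; a pose out of reach is approached as far as the arm can. A call is refused whole if a number of a shift passes 0.05 or a number of a turn 0.15, either way. A call with a gripper value outside its range is refused whole. The fingers move at their own pace and stop on an object; "newtons" is the grip in N (left out, the last holds). Time passes only in rows, so rows that do not move let the fingers close. It gives the time, the measured TCP pose, the force, the opening and the grip force at its end, in the units of the state.
- manip.read_state(): the state, without advancing time (a new reading comes with each control period).
- camera(name): name is "scene" or "side" or "wrist"; returns the picture (480x640x3 uint8, red, green, blue); there is no depth.
- get_calibration(name): a dict with "K" (3x3 intrinsics, pixels), "cam_to_world" (4x4, takes a point from camera to world coordinates). Camera axes: x right, y up, looking along -z (the intrinsics and any distortion apply to the point x, -y, -z); pixel columns grow to the right and rows downward; lengths in mm; the calibration is good to about 2 mm. A picture is of the moment at which its call begins: read the wrist's pose just before it. get_calibration takes no time and is no camera call; for the wrist camera it gives the pose at the moment of the call.
- manip.sign_off(): hands the job in; it is judged then, once.
The state is a dict: "clock": time; "joints": joint angles; "qd": joint speeds; "effort": joint torques, N m; "eef_pos": TCP position; "eef_rot": TCP orientation; "wrist_force": force on the tool from outside, world axes, zero at the start; "moment": the same for the moment, N m; "finger_gap": finger opening in mm; "finger_force": force on a finger pad.
Only numpy, scipy, OpenCV 4.12 (cv2) and the standard library are available. Lean on these libraries where they do the work, as an engineer would, in place of code of your own. Each camera call takes 0.05 s, during which the arm holds its last target. There are 200 camera calls.

## Working session

There is one attempt and no reset: what is moved stays moved. The work goes in short steps, Python scripts to look and compute and a tool call to move; the robot and the scene stay as the last step left them, time stands still between calls to the robot, and variables do not carry over. Pictures are saved under pics/ and viewed, at most 10 in all, crops included, and the job is handed in when it is done.

Besides the shell and the picture viewer there is one more tool, called after ">>>" as name(argument=value, ...) on one line, values as JSON. arm_command: Moves the arm, as the interface text tells. Its arguments: {"type":"object","properties":{"targets":{"type":"array"},"newtons":{"type":"number"}},"required":["targets"]}

```bash
mkdir -p pics; python3 - <<'E'
from cell import manip,camera,get_calibration
import cv2,numpy as np
np.set_printoptions(precision=3,suppress=True)
for n in("scene","side"):
    im=camera(n); cv2.imwrite(f"pics/{n}0.png",im[:,:,::-1]); c=get_calibration(n); print(n,c)
print(manip.read_state())
E
```

```text
scene {'K': array([[471.607,   0.   , 318.162],
       [  0.   , 471.607, 238.392],
       [  0.   ,   0.   ,   1.   ]]), 'cam_to_world': array([[   0.652,   -0.58 ,    0.488,  968.983],
       [   0.758,    0.504,   -0.414, -429.1  ],
       [  -0.006,    0.64 ,    0.768,  819.984],
       [   0.   ,    0.   ,    0.   ,    1.   ]])}
side {'K': array([[439.971,   0.   , 325.627],
       [  0.   , 439.971, 235.32 ],
       [  0.   ,   0.   ,   1.   ]]), 'cam_to_world': array([[   0.845,    0.468,   -0.258,  257.068],
       [  -0.534,    0.752,   -0.386, -366.793],
       [   0.014,    0.464,    0.886,  853.014],
       [   0.   ,    0.   ,    0.   ,    1.   ]])}
{'clock': 0.1, 'joints': array([ 1.271,  0.3  ,  1.522, -0.   ,  1.321, -0.067]), 'qd': array([-0.002, -0.001, -0.001,  0.001,  0.001, -0.002]), 'effort': array([ -0.002, -53.264, -35.328,   0.071,   0.024,  -0.   ]), 'eef_pos': array([126.814, 534.934, 204.949]), 'eef_rot': array([-3.141, -0.   ,  2.909]), 'wrist_force': array([-0.426, -0.294, -1.49 ]), 'moment': array([-0.033, -0.035,  0.039]), 'finger_force': 0.0, 'finger_gap': 93.85406195589802}
```

View pics/scene0.png

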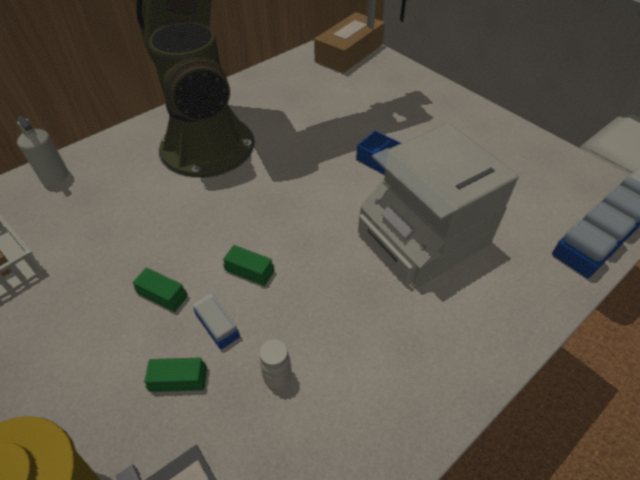

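View pics/side0.png

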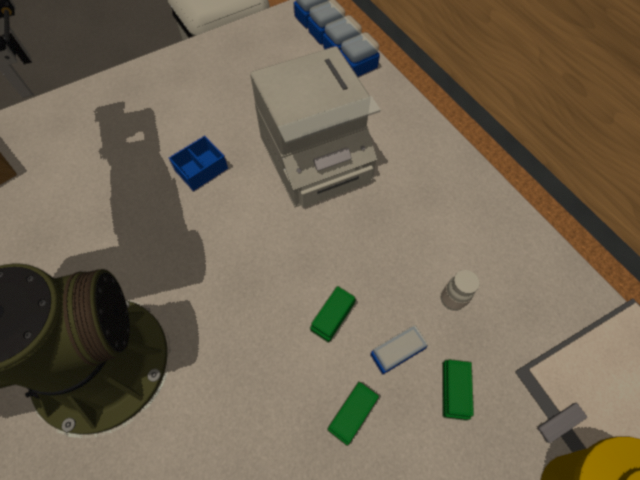

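Scene: unit about (440,200), case (216,320), jar (275,362), bin (378,150). In the side view: unit (315,130), case (398,350), jar (460,290), bin (198,162). I'll enlarge the unit and the case.

```bash
python3 - <<'E'
import cv2,numpy as np
s=cv2.imread("pics/scene0.png");d=cv2.imread("pics/side0.png")
r=lambda im,x,y,w,h,f:cv2.resize(im[y:y+h,x:x+w],None,fx=f,fy=f,interpolation=cv2.INTER_CUBIC)
a=np.hstack([r(s,350,120,200,180,2),r(d,235,35,160,180,2)]) #720x360
a=np.vstack([r(s,350,115,180,180,2.2),r(s,180,280,99,50,4)]) if 0 else None
left=np.vstack([r(s,350,120,180,180,2.222)[:400,:400],r(s,180,285,100,50,4)])
right=np.vstack([r(d,235,40,180,180,2.222)[:400,:400],r(d,350,325,100,50,4)])
cv2.imwrite("pics/m1.png",np.hstack([left[:600,:400],right[:600,:400]]))
E
```

```text
(no output)
```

View pics/m1.png

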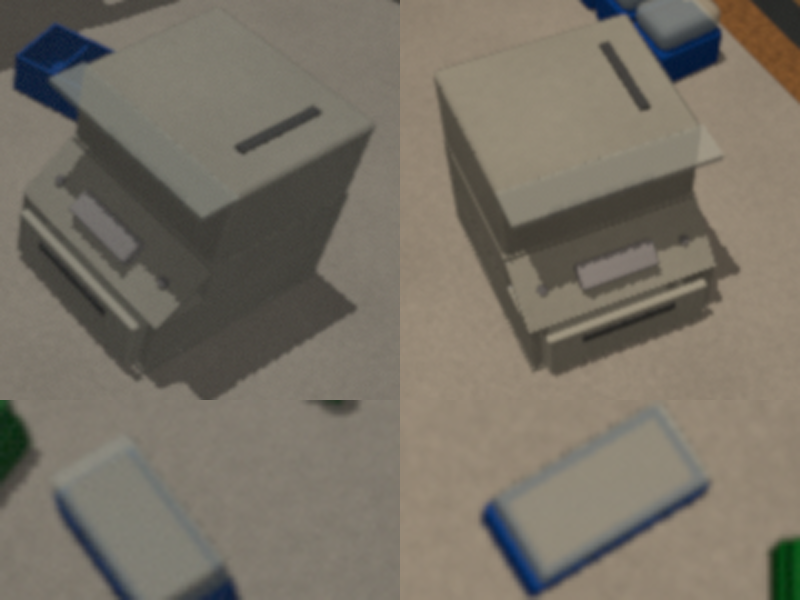

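Scene crop: visor front corners at (52,78) and (205,217), top rear corners (220,10) and (375,125), tray panel top edge (22,212) to (137,327). Side crop: visor corners (510,228) and (720,155), rear corners (435,75) and (628,15), panel top edge (548,335) to (705,285). I'll fit both poses to these.

```bash
cat > h.py <<'E'
import numpy as np
from cell import manip,camera,get_calibration
from scipy.optimize import least_squares
from scipy.spatial.transform import Rotation as R
np.set_printoptions(precision=3,suppress=True)
def proj(c,P):
    M=np.linalg.inv(c["cam_to_world"]); q=(M[:3,:3]@np.asarray(P,float).T).T+M[:3,3]
    q=q*[1,-1,-1]; u=(c["K"]@q.T).T; return u[:,:2]/u[:,2:]
def place(p,L):
    c,s=np.cos(p[2]),np.sin(p[2]); L=np.asarray(L,float)
    return np.c_[p[0]+c*L[:,0]-s*L[:,1],p[1]+s*L[:,0]+c*L[:,1],L[:,2]]
def fit(obs,p0): # obs list of (calib, local pts, pix)
    f=lambda p:np.concatenate([(proj(c,place(p,L))-px).ravel() for c,L,px in obs])
    r=least_squares(f,p0,x_scale=[100,100,1],loss="soft_l1"); return r.x,f(r.x).reshape(-1,2)
E
python3 - <<'E'
from h import *
S,D=get_calibration("scene"),get_calibration("side")
s=lambda a:np.array(a)/2.2222+[350,120]
d=lambda a:(np.array(a)-[400,0])/2.2222+[235,40]
V=[[110,100,208],[110,-100,208],[-92,100,205],[-92,-100,205],[-122,86,66],[-122,-86,66]]
o=[(S,V,s([(220,10),(375,125),(52,78),(205,217),(22,212),(137,327)])),(D,V,d([(435,75),(628,15),(510,228),(720,155),(548,338),(705,285)]))]
for y in(0,1.,2.5,-1):
    p,r=fit(o,[450,0,y]); print("unit",p,np.abs(r).max()); 
print(r)
s=lambda a:(np.array(a)-[0,400])/4+[180,285]
d=lambda a:(np.array(a)-[400,400])/4+[350,325]
a,b=47,22;T=[[a,b,44],[a,-b,44],[-a,-b,44],[-a,b,44]]
for off in range(4):
  for y in(0,.8,1.6,2.4):
    # side order: (490,510),(655,408),(708,485),(540,585)
    Tr=np.roll(T,off,0)
    p,r=fit([(D,Tr,d([(492,508),(655,408),(708,485),(543,583)])),],[450,0,y])
    print("case",off,p,np.abs(r).max())
E
```

```text
unit [599.742 198.789   1.425] 4.090565983489498
unit [599.742 198.789   1.425] 4.090565489862982
unit [599.742 198.789   1.425] 4.0905661180742925
unit [599.742 198.789   1.425] 4.090565374018496
[[-0.074 -3.155]
 [ 2.55  -0.84 ]
 [-1.213  1.064]
 [-1.981  1.477]
 [-0.261 -1.262]
 [-1.27   0.896]
 [-1.841 -4.091]
 [-0.257 -3.02 ]
 [ 0.57  -0.912]
 [ 1.245  0.207]
 [-0.789  0.404]
 [ 0.76  -1.801]]
case 0 [ 485.729 -282.377    0.928] 30.97151251285686
case 0 [ 485.729 -282.378    0.928] 30.971459642443392
case 0 [ 483.79  -284.528    2.167] 35.01059827400883
case 0 [ 483.79  -284.528    2.167] 35.01055503878564
case 1 [ 483.477 -285.355   -0.031] 2.2237395548900736
case 1 [ 483.477 -285.355   -0.031] 2.2237409471486558
case 1 [ 483.477 -285.355   -0.031] 2.2237403440780668
case 1 [ 483.477 -285.355   -0.031] 2.2237402518482554
case 2 [ 483.79  -284.528   -0.975] 35.01068333530634
case 2 [ 483.79  -284.528   -0.975] 35.010513639718965
case 2 [ 480.61  -283.744    2.034] 56.93142279786525
case 2 [ 480.61  -283.744    2.034] 56.931420599133446
case 3 [ 527.875 -313.451   -0.222] 84.11456354305398
case 3 [ 483.477 -285.355    3.111] 2.2237402373604596
case 3 [ 483.477 -285.355    3.111] 2.22374062811366
case 3 [ 483.477 -285.355    3.111] 2.2237424369426435
```

>>> arm_command(targets=[{"z":-0.05,"yaw":-0.1},{"z":-0.05,"yaw":-0.1},{"x":-0.035,"y":-0.035},{"x":-0.035,"y":-0.035},{"x":-0.035,"y":-0.035},{"x":-0.035,"y":-0.035},{"x":-0.035,"y":-0.035},{"x":-0.035,"y":-0.035},{"x":-0.035,"y":-0.035},{"x":-0.035,"y":-0.035}])

```text
schema error: expected keys hand, x, y, z, yaw
```

```bash
python3 - <<'E'
from h import *
S,D=get_calibration("scene"),get_calibration("side")
def ray(c,u,v,z=0):
    w=c["cam_to_world"];k=np.linalg.inv(c["K"])@[u,v,1];k=w[:3,:3]@(k*[1,-1,-1]);o=w[:3,3];return o+k*(z-o[2])/k[2]
print("jar",ray(S,275,352,100),ray(D,465,281,100)); print("bin",ray(S,378,153,25),ray(D,198,162,30))
p=[599.742,198.789,1.425]
print("bar pred",proj(S,place(p,[[-89.6,0,108]])),proj(D,place(p,[[-89.6,0,108]])))
print("bar obs",350+105/2.222,120+225/2.222, 235+218/2.222,40+262/2.222)
print(manip.read_state()["eef_pos"])
E
```

```text
jar [ 650.159 -254.314  100.   ] [ 644.028 -254.764  100.   ]
bin [347.468 303.858  25.   ] [349.578 307.907  30.   ]
bar pred [[398.644 219.987]] [[331.938 156.116]]
bar obs 397.25472547254725 221.26012601260126 333.1098109810981 157.91179117911793
[126.814 534.934 204.949]
```

>>> arm_command(targets=[{"hand":1,"x":0,"y":0,"z":-0.05,"yaw":-0.1},{"hand":1,"x":0,"y":0,"z":-0.05,"yaw":-0.1},{"hand":1,"x":-0.035,"y":-0.035,"z":0,"yaw":0},{"hand":1,"x":-0.035,"y":-0.035,"z":0,"yaw":0},{"hand":1,"x":-0.035,"y":-0.035,"z":0,"yaw":0},{"hand":1,"x":-0.035,"y":-0.035,"z":0,"yaw":0},{"hand":1,"x":-0.035,"y":-0.035,"z":0,"yaw":0},{"hand":1,"x":-0.035,"y":-0.035,"z":0,"yaw":0},{"hand":1,"x":-0.035,"y":-0.035,"z":0,"yaw":0},{"hand":1,"x":-0.035,"y":-0.035,"z":0,"yaw":0}])

```text
clock: 1.1
eef_pos: [398.5, 244.3, 305.4]
eef_rot: [3.142, -0.0, 3.109]
wrist_force: [-0.2, 0.5, 0.5]
finger_gap: 94.0
finger_force: 0.0
```

>>> arm_command(targets=[{"hand":1,"x":-0.0243,"y":-0.0398,"z":0,"yaw":0},{"hand":1,"x":-0.0243,"y":-0.0398,"z":0,"yaw":0},{"hand":1,"x":-0.0243,"y":-0.0398,"z":0,"yaw":0},{"hand":1,"x":-0.0243,"y":-0.0398,"z":0,"yaw":0},{"hand":1,"x":-0.0243,"y":-0.0398,"z":0,"yaw":0},{"hand":1,"x":-0.0243,"y":-0.0398,"z":0,"yaw":0},{"hand":1,"x":-0.0243,"y":-0.0398,"z":0,"yaw":0},{"hand":1,"x":0,"y":0,"z":0,"yaw":0},{"hand":1,"x":0,"y":0,"z":0,"yaw":0}])

```text
clock: 2.0
eef_pos: [558.4, -38.5, 304.6]
eef_rot: [3.141, -0.002, 3.107]
wrist_force: [0.5, 0.2, 0.6]
finger_gap: 94.0
finger_force: 0.0
```

```bash
python3 - <<'E'
from h import *
import cv2,pickle
w=get_calibration("wrist"); im=camera("wrist")
pickle.dump(w,open("w1.pkl","wb")); cv2.imwrite("pics/w1.png",im[:,:,::-1]); print(w, manip.read_state()["eef_pos"])
E
```

```text
{'K': array([[346.066,   0.   , 317.672],
       [  0.   , 346.066, 237.459],
       [  0.   ,   0.   ,   1.   ]]), 'cam_to_world': array([[  0.034,  -0.968,  -0.249, 485.608],
       [  0.999,   0.033,   0.007, -36.857],
       [  0.002,  -0.249,   0.969, 483.422],
       [  0.   ,   0.   ,   0.   ,   1.   ]])} [558.176 -37.6   305.101]
```

View pics/w1.png

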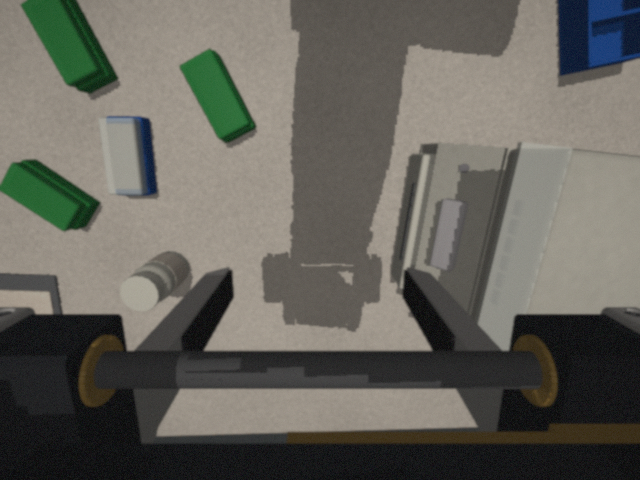

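Wrist view: case at (128,155), bar face about (446,233), visor front edge starting at (518,145), jar (150,285). I'll enlarge it.

```bash
python3 - <<'E'
import cv2,numpy as np
s=cv2.imread("pics/w1.png")
r=lambda im,x,y,w,h,f:cv2.resize(im[y:y+h,x:x+w],None,fx=f,fy=f,interpolation=cv2.INTER_CUBIC)
cv2.imwrite("pics/m2.png",np.hstack([r(s,385,130,133,200,3),r(s,90,100,80,120,5)]))
E
```

```text
(no output)
```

View pics/m2.png

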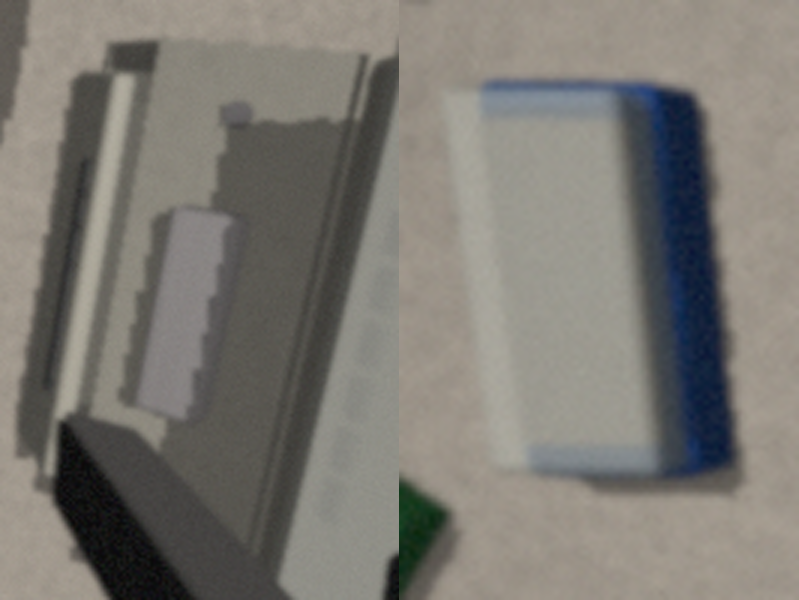

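```bash
python3 - <<'E'
from h import *
import pickle
W=pickle.load(open("w1.pkl","rb"));D=get_calibration("side");S=get_calibration("scene")
c=lambda a:(np.array(a)-[399,0])/5+[90,100]
L=[[-47,-22,44],[47,-22,44],[-47,22,44],[47,22,44],[-50,23,0],[50,23,0]]
o=[(W,L,c([(445,90),(495,468),(622,92),(660,470),(705,97),(738,465)]))]
p,r=fit(o,[483,-285,-.03]);print("case",p);print(r)
u=lambda a:np.array(a)/3+[385,130]
L=[[-99.5,40,99.6],[-99.5,-40,99.6],[-79.7,40,116],[-79.7,-40,116],[-122,86,66]]
px=u([(173,207),(135,405),(238,213),(188,420),(112,74)])
p,r=fit([(W,L,px)],[600,199,1.425]);print("unit W",p);print(r)
s=lambda a:np.array(a)/2.2222+[350,120]
d=lambda a:(np.array(a)-[400,0])/2.2222+[235,40]
V=[[-92,100,205],[-92,-100,205],[-122,86,66],[-122,-86,66]]
o=[(S,V,s([(52,78),(205,217),(22,212),(137,327)])),(D,V,d([(510,228),(720,155),(548,338),(705,285)])),(W,L,px)]
p,r=fit(o,p);print("unit all",p);print(r)
tip=place(p,[[-89.6,0,108],[-122,0,37],[-182,0,12]]);print(tip)
E
```

```text
case [ 487.956 -279.601   -0.06 ]
[[-1.27  -1.213]
 [-1.522  1.306]
 [ 0.088 -0.594]
 [ 0.274  1.806]
 [ 0.966 -1.1  ]
 [ 1.005  0.802]]
unit W [598.111 192.724   1.414]
[[-0.389 -1.441]
 [-2.152  0.241]
 [ 1.494  0.915]
 [ 1.974  2.025]
 [-0.656 -2.219]]
unit all [596.138 196.066   1.443]
[[-3.707  1.577]
 [-3.115  1.26 ]
 [-2.3   -0.629]
 [-2.184  0.937]
 [ 0.859  1.297]
 [ 0.892  0.898]
 [-0.299  2.29 ]
 [ 0.722 -1.133]
 [ 1.188 -0.862]
 [ 1.298  0.965]
 [ 3.241  0.988]
 [ 5.65   2.297]
 [-0.367 -1.21 ]]
[[584.746 107.193 108.   ]
 [580.627  75.056  37.   ]
 [572.999  15.543  12.   ]]
```

>>> arm_command(targets=[{"hand":1,"x":0.0107,"y":-0.0488,"z":0,"yaw":0},{"hand":1,"x":0.0107,"y":-0.0488,"z":0,"yaw":0},{"hand":1,"x":0.0107,"y":-0.0488,"z":0,"yaw":0},{"hand":1,"x":0.0107,"y":-0.0488,"z":0,"yaw":0},{"hand":1,"x":0.0107,"y":-0.0488,"z":0,"yaw":0.027},{"hand":1,"x":0,"y":0,"z":0.05,"yaw":0},{"hand":1,"x":0,"y":0,"z":0.05,"yaw":0},{"hand":1,"x":0,"y":0,"z":0.05,"yaw":0},{"hand":1,"x":0,"y":0,"z":0.04,"yaw":0},{"hand":1,"x":0,"y":0,"z":0,"yaw":0}])

```text
clock: 3.05
eef_pos: [495.1, -277.4, 111.0]
eef_rot: [3.137, -0.007, 3.083]
wrist_force: [0.2, 0.1, 0.8]
finger_gap: 93.9
finger_force: 0.0
```

```bash
python3 - <<'E'
from h import *
import cv2,pickle
w=get_calibration("wrist"); im=camera("wrist").copy()
s=manip.read_state(); e=s["eef_pos"]; print(e,s["eef_rot"])
pickle.dump(w,open("w2.pkl","wb"))
cv2.imwrite("pics/w2.png",im[:,:,::-1])
E
```

```text
[ 496.604 -278.501  114.766] [ 3.14  -0.003  3.083]
```

View pics/w2.png

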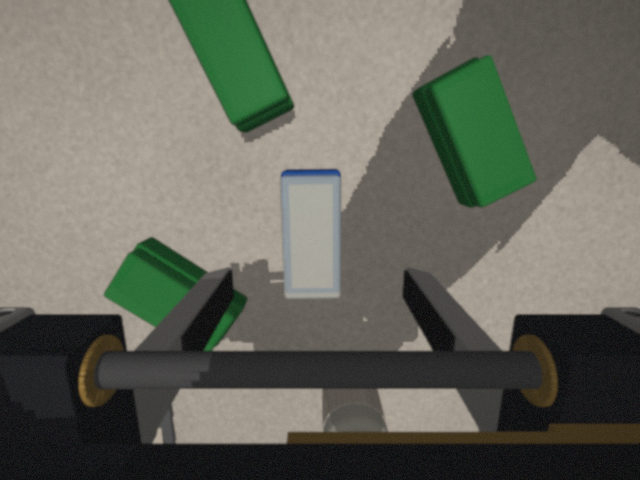

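```bash
python3 - <<'E'
from h import *
import pickle
w=pickle.load(open("w2.pkl","rb"))
def ray(c,u,v,z=0):
    m=c["cam_to_world"];k=np.linalg.inv(c["K"])@[u,v,1];k=m[:3,:3]@(k*[1,-1,-1]);o=m[:3,3];return (o+k*(z-o[2])/k[2])[:2]
L=[[-47,-22,44],[47,-22,44],[-47,22,44],[47,22,44],[-50,-23,26],[-50,23,26]]
p,r=fit([(w,L,np.array([(283,177),(284,297),(339,177),(340,297),(283,170),(340,170)]))],[488,-280,-.06]);print(p,np.abs(r).max())
for q in[(245,300),(237,292),(208,350),(150,238)]: print(ray(w,*q,20),ray(w,*q,44))
E
```

```text
[ 487.198 -281.489   -0.057] 3.6355306749334204
[ 541.713 -341.386] [ 531.204 -335.472]
[ 534.114 -347.275] [ 524.279 -340.838]
[ 586.77  -378.779] [ 572.259 -369.544]
[ 483.608 -411.597] [ 478.26  -399.447]
```

>>> arm_command(targets=[{"hand":0.5,"x":0,"y":-0.0035,"z":0,"yaw":0},{"hand":0.5,"x":0,"y":0,"z":0.04,"yaw":0},{"hand":0.5,"x":0,"y":0,"z":0.04,"yaw":0},{"hand":0.5,"x":0,"y":0,"z":0.02,"yaw":0},{"hand":0.5,"x":0,"y":0,"z":0.01,"yaw":0},{"hand":-1,"x":0,"y":0,"z":0,"yaw":0},{"hand":-1,"x":0,"y":0,"z":0,"yaw":0},{"hand":-1,"x":0,"y":0,"z":0,"yaw":0},{"hand":-1,"x":0,"y":0,"z":0,"yaw":0},{"hand":-1,"x":0,"y":0,"z":0,"yaw":0}], newtons=50)

```text
clock: 4.1
eef_pos: [497.5, -283.9, 7.0]
eef_rot: [-3.141, 0.002, 3.082]
wrist_force: [-0.9, 1.8, 7.7]
finger_gap: 45.6
finger_force: 50.0
```

>>> arm_command(targets=[{"hand":-1,"x":0,"y":0,"z":-0.02,"yaw":0},{"hand":-1,"x":0,"y":0,"z":-0.05,"yaw":0},{"hand":-1,"x":0,"y":0,"z":-0.05,"yaw":0.15},{"hand":-1,"x":0,"y":0,"z":-0.03,"yaw":0.15},{"hand":-1,"x":0,"y":0,"z":0,"yaw":0.15},{"hand":-1,"x":0,"y":0,"z":0,"yaw":0.15},{"hand":-1,"x":0,"y":0,"z":0,"yaw":0.15},{"hand":-1,"x":0,"y":0,"z":0,"yaw":0.15},{"hand":-1,"x":0,"y":0,"z":0,"yaw":0.15},{"hand":-1,"x":0,"y":0,"z":0,"yaw":0.15}], newtons=60)

```text
clock: 5.1
eef_pos: [496.7, -283.5, 156.0]
eef_rot: [3.141, 0.0, 1.876]
wrist_force: [0.6, 0.0, -1.8]
finger_gap: 45.3
finger_force: 60.0
```

>>> arm_command(targets=[{"hand":-1,"x":0,"y":0,"z":0,"yaw":0.15},{"hand":-1,"x":0,"y":0,"z":0,"yaw":0.15},{"hand":-1,"x":0,"y":0,"z":0,"yaw":0.15},{"hand":-1,"x":0,"y":0,"z":0,"yaw":0},{"hand":-1,"x":0,"y":0,"z":0,"yaw":0}])

```text
clock: 5.6
eef_pos: [496.7, -283.5, 155.7]
eef_rot: [3.141, 0.0, 1.436]
wrist_force: [0.6, 0.0, -1.9]
finger_gap: 45.5
finger_force: 60.0
```

>>> arm_command(targets=[{"hand":-1,"x":0.0437,"y":0.005,"z":0,"yaw":0},{"hand":-1,"x":0.0437,"y":0.005,"z":0,"yaw":0},{"hand":-1,"x":0.0437,"y":0.005,"z":0,"yaw":0},{"hand":-1,"x":0.0437,"y":0.005,"z":0,"yaw":0},{"hand":-1,"x":0.0437,"y":0.005,"z":0,"yaw":0},{"hand":-1,"x":0.0437,"y":0.005,"z":0.013,"yaw":0},{"hand":-1,"x":0.0437,"y":0.005,"z":0.013,"yaw":0},{"hand":-1,"x":0,"y":0,"z":0,"yaw":0},{"hand":-1,"x":0,"y":0,"z":0,"yaw":0}])

```text
clock: 6.5
eef_pos: [573.7, 15.2, 129.3]
eef_rot: [-3.141, 0.0, 1.437]
wrist_force: [-0.9, -0.3, -1.8]
finger_gap: 45.4
finger_force: 60.0
```

```bash
python3 - <<'E'
from h import *
import cv2
a=camera("scene");b=camera("side");c=camera("wrist")
print(manip.read_state()["eef_pos"])
r=lambda im,x,y,w,h,f:cv2.resize(im[y:y+h,x:x+w],None,fx=f,fy=f,interpolation=cv2.INTER_CUBIC)
m=np.vstack([np.hstack([r(a,270,90,200,150,2),r(b,230,60,200,150,2)]),np.hstack([cv2.resize(c,(400,300)),r(a,300,150,133,100,3)[:300,:399],np.zeros((300,1,3),np.uint8)])])
cv2.imwrite("pics/m3.png",m[:,:,::-1]); np.save("scene_now.npy",a)
E
```

```text
[573.857  13.479 129.968]
```

View pics/m3.png

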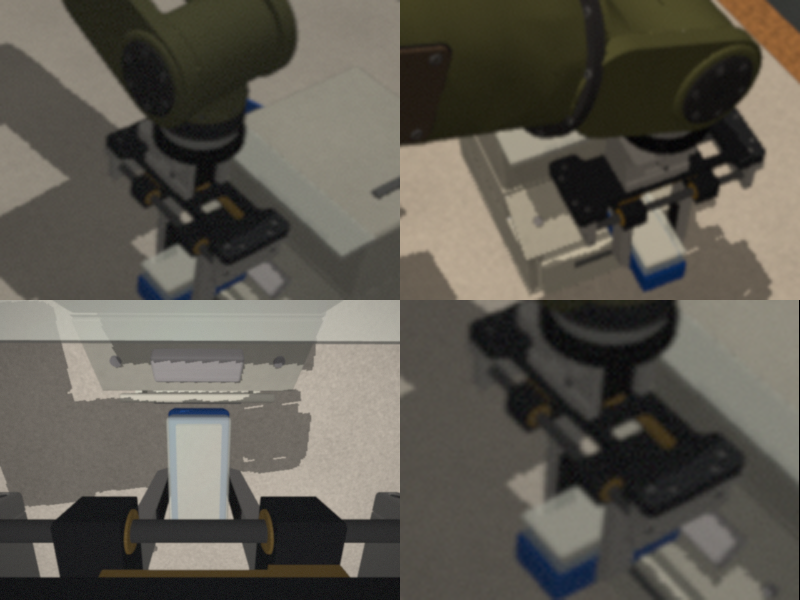

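The case's front end (quad 200,410) is centred on the bar (198,365) with the bar parallel to it. I'll check the remaining distance with these pixels.

```bash
python3 - <<'E'
from h import *
w=get_calibration("wrist")
L=[[-99.5,40,99.6],[-99.5,-40,99.6],[-79.7,40,116],[-79.7,-40,116]]
px=np.array([(248,129),(384,131),(245,91),(388,93)])
print(proj(w,place([598,196,1.43],L)))
p,r=fit([(w,L,px)],[598,196,1.43]);print(p,r.ravel())
# case front edges: base top z and lid top seen
e=manip.read_state()["eef_pos"]; print(e)
q=[e[0],e[1],1.437]
C=[[60,23,e[2]-7+26],[60,-23,e[2]-7+26],[57,22,e[2]-7+44],[57,-22,e[2]-7+44]]
print(proj(w,place(q,C)))
print("obs base front", (170*1.6,109*1.6),(229*1.6,109*1.6),"lid",(172*1.6,116*1.6),(228*1.6,116*1.6))
E
```

```text
[[246.407 124.979]
 [385.395 125.344]
 [238.215  82.542]
 [393.413  82.978]]
[598.567 191.937   1.42 ] [-1.139  2.368  1.161  2.241 -5.837 -1.116  5.502 -0.952]
[573.857  13.479 129.968]
[[267.716 174.981]
 [368.798 174.508]
 [264.324 185.695]
 [372.474 185.19 ]]
obs base front (272.0, 174.4) (366.40000000000003, 174.4) lid (275.2, 185.60000000000002) (364.8, 185.60000000000002)
```

>>> arm_command(targets=[{"hand":-1,"x":0.0195,"y":0,"z":0,"yaw":0},{"hand":-1,"x":0.0032,"y":0,"z":0.0038,"yaw":0},{"hand":-1,"x":0.0032,"y":0,"z":0.0038,"yaw":0},{"hand":-1,"x":0.0032,"y":0,"z":0.0038,"yaw":0},{"hand":-1,"x":0.0013,"y":0,"z":0.0015,"yaw":0},{"hand":-1,"x":0,"y":0,"z":0,"yaw":0}])

```text
clock: 7.25
eef_pos: [577.9, 44.5, 116.2]
eef_rot: [-3.141, 0.0, 1.432]
wrist_force: [0.5, -0.3, -2.4]
finger_gap: 45.6
finger_force: 60.0
```

>>> arm_command(targets=[{"hand":-1,"x":0.0013,"y":0,"z":0.0015,"yaw":0},{"hand":-1,"x":0.0013,"y":0,"z":0.0015,"yaw":0},{"hand":-1,"x":0.0013,"y":0,"z":0.0015,"yaw":0},{"hand":-1,"x":0,"y":0,"z":0,"yaw":0}])

```text
clock: 7.65
eef_pos: [578.7, 48.1, 112.2]
eef_rot: [3.141, 0.001, 1.432]
wrist_force: [-0.5, -6.2, 2.2]
finger_gap: 45.8
finger_force: 60.0
```

>>> arm_command(targets=[{"hand":-1,"x":0.0013,"y":0,"z":0.0015,"yaw":0},{"hand":-1,"x":0.0013,"y":0,"z":0.0015,"yaw":0},{"hand":-1,"x":0,"y":0,"z":0,"yaw":0}])

```text
clock: 7.95
eef_pos: [579.0, 50.5, 109.3]
eef_rot: [3.141, 0.001, 1.432]
wrist_force: [-1.3, -8.5, 2.5]
finger_gap: 45.8
finger_force: 60.0
```

```bash
python3 - <<'E'
from h import *
import cv2
b=camera("side");c=camera("wrist")
print(manip.read_state()["wrist_force"],manip.read_state()["eef_pos"])
m=np.hstack([cv2.resize(b,(400,300)),cv2.resize(c,(400,300))])
cv2.imwrite("pics/m4.png",m[:,:,::-1])
E
```

```text
[-1.096 -6.973  2.104] [579.042  50.406 109.421]
```

View pics/m4.png

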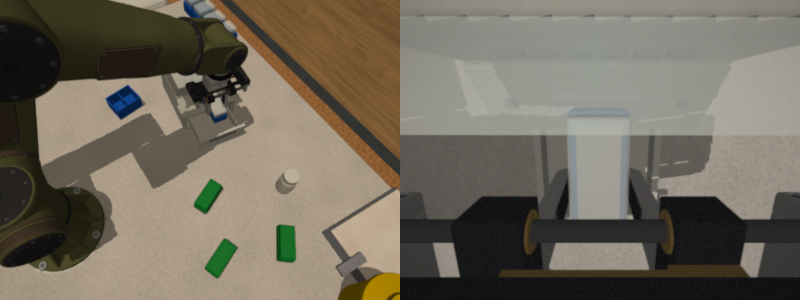

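The side view shows the tray standing out under the gripper. I'll retreat and check the pocket.

>>> arm_command(targets=[{"hand":-1,"x":-0.008,"y":0,"z":-0.009,"yaw":0},{"hand":-1,"x":-0.008,"y":0,"z":-0.01,"yaw":0},{"hand":-1,"x":-0.03,"y":0,"z":-0.02,"yaw":0},{"hand":-1,"x":0,"y":0,"z":-0.04,"yaw":0},{"hand":-1,"x":0,"y":0,"z":0,"yaw":0},{"hand":-1,"x":0,"y":0,"z":0,"yaw":0}])

```text
clock: 8.65
eef_pos: [572.7, 5.3, 189.1]
eef_rot: [3.14, -0.0, 1.431]
wrist_force: [0.2, -0.7, -3.0]
finger_gap: 45.7
finger_force: 60.0
```

```bash
python3 - <<'E'
from h import *
import cv2,pickle
w=get_calibration("wrist");c=camera("wrist");pickle.dump(w,open("w5.pkl","wb"))
b=camera("scene")
print(manip.read_state()["eef_pos"],manip.read_state()["eef_rot"])
r=lambda im,x,y,w,h,f:cv2.resize(im[y:y+h,x:x+w],None,fx=f,fy=f,interpolation=cv2.INTER_CUBIC)
m=np.vstack([r(c,100,0,440,300,1.8)[:540,:792]])
cv2.imwrite("pics/m5.png",m[:,:,::-1])
E
```

```text
[572.032   5.66  187.214] [-3.14  -0.     1.432]
```

View pics/m5.png

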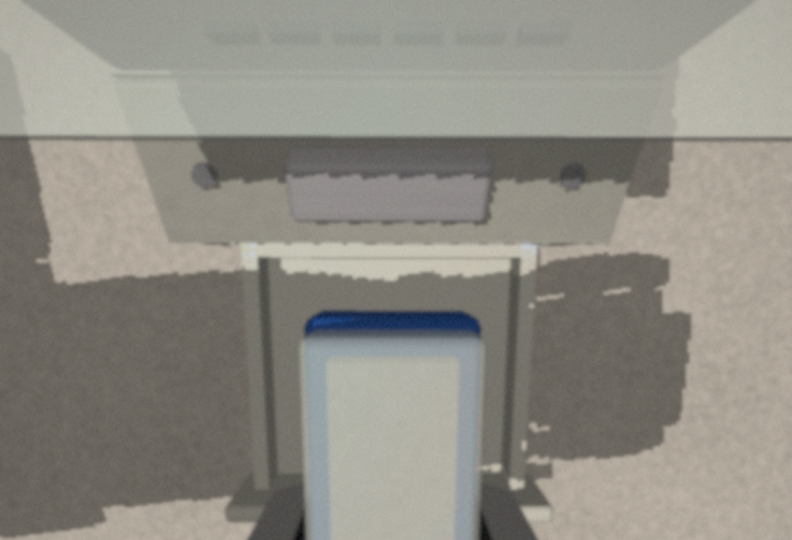

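```bash
python3 - <<'E'
from h import *
import pickle
w=pickle.load(open("w5.pkl","rb"))
def ray(c,u,v,z=0):
    m=c["cam_to_world"];k=np.linalg.inv(c["K"])@[u,v,1];k=m[:3,:3]@(k*[1,-1,-1]);o=m[:3,3];return (o+k*(z-o[2])/k[2])[:2]
e=np.array([572.0,5.66]);y=1.432;tx=np.array([np.cos(y),np.sin(y)]);ty=np.array([np.sin(y),-np.cos(y)])
for n,u,v,z in [("rearL",265,258,40),("rearR",515,258,40),("faceL",228,518,66),("faceR",550,518,66),("innerL",270,488,66),("innerR",512,488,66),("barL",293,220,99.6),("barR",489,220,99.6),("visor",300,138,205)]:
    d=ray(w,u/1.8+100,v/1.8,z)-e; print(n,d@tx,d@ty)
E
```

```text
rearL 76.06738529973458 -63.884308207640814
rearR 76.07399343120937 63.04486078093622
faceL -54.55078879184161 -84.58921952031808
faceR -54.68179286923473 82.61680938326087
innerL -38.08469225260335 -62.00187193179965
innerR -38.168784931052485 62.07616481745616
barL 90.17769681323652 -40.082446995358424
barR 90.1905686932943 40.162102693092955
visor 101.47743263382085 -21.96393317910463
```

>>> arm_command(targets=[{"hand":-1,"x":0.003,"y":0,"z":0.04,"yaw":0},{"hand":-1,"x":0,"y":0,"z":0.04,"yaw":0},{"hand":-1,"x":0,"y":0,"z":0.04,"yaw":0},{"hand":-1,"x":0,"y":0,"z":0.025,"yaw":0},{"hand":-1,"x":0,"y":0,"z":0.012,"yaw":0},{"hand":-1,"x":0,"y":0,"z":0.004,"yaw":0},{"hand":-1,"x":0,"y":0,"z":0.004,"yaw":0},{"hand":-1,"x":0,"y":0,"z":0,"yaw":0}])

```text
clock: 9.55
eef_pos: [573.3, 8.6, 23.7]
eef_rot: [3.141, -0.0, 1.432]
wrist_force: [-1.0, -0.5, -0.9]
finger_gap: 45.6
finger_force: 60.0
```

>>> arm_command(targets=[{"hand":-1,"x":0,"y":0,"z":0.003,"yaw":0},{"hand":-1,"x":0,"y":0,"z":0,"yaw":0},{"hand":-0.02,"x":0,"y":0,"z":0,"yaw":0},{"hand":0.2,"x":0,"y":0,"z":0,"yaw":0},{"hand":0.3,"x":0,"y":0,"z":0,"yaw":0},{"hand":0.3,"x":0,"y":0,"z":0,"yaw":0},{"hand":0.3,"x":0,"y":0,"z":0,"yaw":0},{"hand":0.3,"x":0,"y":0,"z":0,"yaw":0},{"hand":0.3,"x":0,"y":0,"z":0,"yaw":0},{"hand":0.3,"x":0,"y":0,"z":0,"yaw":0}])

```text
clock: 10.55
eef_pos: [573.0, 8.5, 20.1]
eef_rot: [3.142, 0.0, 1.432]
wrist_force: [0.0, 0.2, -0.4]
finger_gap: 61.5
finger_force: 0.0
```

>>> arm_command(targets=[{"hand":0.3,"x":0,"y":0,"z":-0.02,"yaw":0},{"hand":0.3,"x":0,"y":0,"z":-0.05,"yaw":0},{"hand":0.3,"x":0,"y":0,"z":-0.05,"yaw":0},{"hand":0.3,"x":0,"y":0,"z":-0.05,"yaw":0},{"hand":0,"x":-0.04,"y":0,"z":0,"yaw":0},{"hand":-1,"x":-0.04,"y":0,"z":0,"yaw":0},{"hand":-1,"x":0,"y":0,"z":0,"yaw":0},{"hand":-1,"x":0,"y":0,"z":0,"yaw":0}])

```text
clock: 11.35
eef_pos: [561.8, -71.1, 190.0]
eef_rot: [-3.142, -0.0, 1.43]
wrist_force: [-0.4, 1.2, -0.7]
finger_gap: 32.8
finger_force: 0.0
```

```bash
python3 - <<'E'
from h import *
import cv2,pickle
w=get_calibration("wrist");c=camera("wrist");pickle.dump(w,open("w6.pkl","wb"))
b=camera("scene");d=camera("side")
s=manip.read_state();print(s["eef_pos"],s["eef_rot"],s["joints"])
m=np.vstack([np.hstack([cv2.resize(c,(400,300)),cv2.resize(b[60:360,150:550],(400,300))]),np.hstack([cv2.resize(d[50:275,200:500],(400,300)),cv2.resize(c[0:225,170:470],(400,300))])])
cv2.imwrite("pics/m6.png",m[:,:,::-1])
E
```

```text
[561.984 -69.733 189.925] [-3.141 -0.     1.433] [-0.188  0.349  1.493  0.     1.3   -0.05 ]
```

View pics/m6.png

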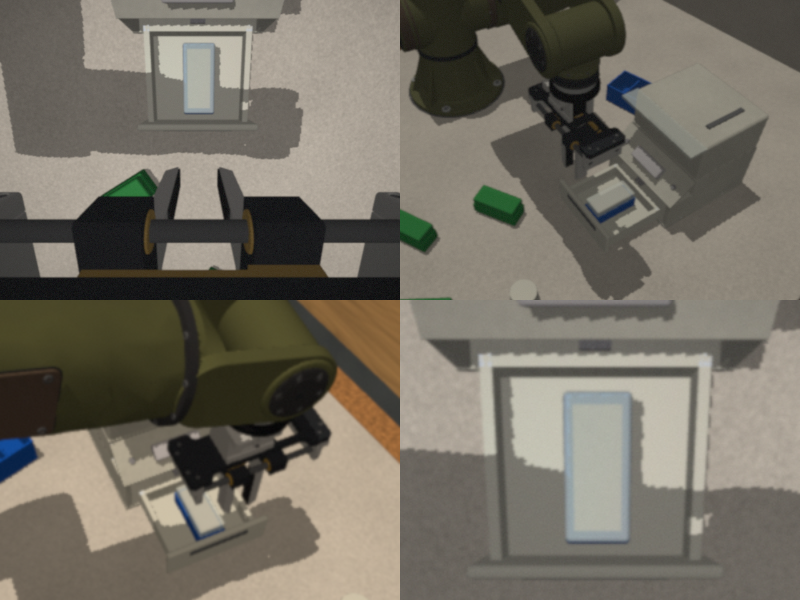

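The case lies flat and centred in the tray, lid up, and let go. Next I'll push the tray in with closed fingers.

>>> arm_command(targets=[{"hand":-1,"x":-0.005,"y":0,"z":0.05,"yaw":0},{"hand":-1,"x":0,"y":0,"z":0.05,"yaw":0},{"hand":-1,"x":0,"y":0,"z":0.03,"yaw":0},{"hand":-1,"x":0,"y":0,"z":0.01,"yaw":0},{"hand":-1,"x":0,"y":0,"z":0,"yaw":0},{"hand":-1,"x":0.005,"y":0,"z":0,"yaw":0},{"hand":-1,"x":0.005,"y":0,"z":0,"yaw":0},{"hand":-1,"x":0.004,"y":0,"z":0,"yaw":0},{"hand":-1,"x":0.004,"y":0,"z":0,"yaw":0},{"hand":-1,"x":0.004,"y":0,"z":0,"yaw":0}])

```text
clock: 12.5
eef_pos: [564.8, -54.0, 51.3]
eef_rot: [3.14, 0.001, 1.432]
wrist_force: [0.3, -5.3, 4.4]
finger_gap: 0.3
finger_force: 2.8
```

>>> arm_command(targets=[{"hand":-1,"x":0.008,"y":0,"z":0,"yaw":0},{"hand":-1,"x":0.01,"y":0,"z":0,"yaw":0},{"hand":-1,"x":0.01,"y":0,"z":0,"yaw":0},{"hand":-1,"x":0.01,"y":0,"z":0,"yaw":0},{"hand":-1,"x":0.01,"y":0,"z":0,"yaw":0},{"hand":-1,"x":0.01,"y":0,"z":0,"yaw":0},{"hand":-1,"x":0.01,"y":0,"z":0,"yaw":0},{"hand":-1,"x":0.01,"y":0,"z":0,"yaw":0},{"hand":-1,"x":0.01,"y":0,"z":0,"yaw":0},{"hand":-1,"x":0.008,"y":0,"z":0,"yaw":0}])

```text
clock: 13.5
eef_pos: [578.2, 40.8, 51.3]
eef_rot: [3.139, 0.001, 1.432]
wrist_force: [-0.4, -10.1, 3.9]
finger_gap: 0.5
finger_force: 4.7
```

>>> arm_command(targets=[{"hand":-1,"x":0.005,"y":0,"z":0,"yaw":0},{"hand":-1,"x":0.005,"y":0,"z":0,"yaw":0},{"hand":-1,"x":0.004,"y":0,"z":0,"yaw":0},{"hand":-1,"x":0.003,"y":0,"z":0,"yaw":0},{"hand":-1,"x":0.003,"y":0,"z":0,"yaw":0},{"hand":-1,"x":0,"y":0,"z":0,"yaw":0}])

```text
clock: 14.1
eef_pos: [581.0, 60.0, 51.3]
eef_rot: [3.139, 0.002, 1.432]
wrist_force: [0.2, -11.3, 5.4]
finger_gap: 0.2
finger_force: 5.6
```

>>> arm_command(targets=[{"hand":-1,"x":0.003,"y":0,"z":0,"yaw":0},{"hand":-1,"x":0,"y":0,"z":0,"yaw":0}])

```text
clock: 14.3
eef_pos: [581.3, 63.0, 51.3]
eef_rot: [3.14, 0.002, 1.432]
wrist_force: [-0.0, -10.7, 4.6]
finger_gap: 0.4
finger_force: 5.1
```

>>> arm_command(targets=[{"hand":-1,"x":0.003,"y":0,"z":0,"yaw":0},{"hand":-1,"x":0,"y":0,"z":0,"yaw":0}])

```text
clock: 14.5
eef_pos: [581.8, 66.6, 51.2]
eef_rot: [3.14, 0.001, 1.432]
wrist_force: [1.1, -5.3, 3.3]
finger_gap: 0.3
finger_force: 2.8
```

>>> arm_command(targets=[{"hand":-1,"x":0.002,"y":0,"z":0,"yaw":0},{"hand":-1,"x":0,"y":0,"z":0,"yaw":0}])

```text
clock: 14.7
eef_pos: [582.1, 68.4, 51.3]
eef_rot: [3.14, 0.001, 1.432]
wrist_force: [0.3, -6.5, 4.5]
finger_gap: 1.0
finger_force: 3.4
```

>>> arm_command(targets=[{"hand":-1,"x":0.002,"y":0,"z":0,"yaw":0},{"hand":-1,"x":0,"y":0,"z":0,"yaw":0}])

```text
clock: 14.9
eef_pos: [582.4, 70.3, 51.3]
eef_rot: [3.14, 0.001, 1.432]
wrist_force: [0.0, -7.2, 4.5]
finger_gap: 0.8
finger_force: 3.5
```

>>> arm_command(targets=[{"hand":-1,"x":0.002,"y":0,"z":0,"yaw":0},{"hand":-1,"x":0,"y":0,"z":0,"yaw":0}])

```text
clock: 15.1
eef_pos: [582.6, 72.3, 51.2]
eef_rot: [3.14, 0.001, 1.432]
wrist_force: [1.2, -6.9, 3.1]
finger_gap: 0.2
finger_force: 3.5
```

>>> arm_command(targets=[{"hand":-1,"x":0.0015,"y":0,"z":0,"yaw":0},{"hand":-1,"x":0,"y":0,"z":0,"yaw":0}])

```text
clock: 15.3
eef_pos: [582.8, 73.8, 51.3]
eef_rot: [3.14, 0.001, 1.432]
wrist_force: [1.5, -7.4, 3.6]
finger_gap: 0.8
finger_force: 3.7
```

>>> arm_command(targets=[{"hand":-1,"x":-0.003,"y":0,"z":0,"yaw":0},{"hand":-1,"x":-0.003,"y":0,"z":0,"yaw":0},{"hand":-1,"x":-0.003,"y":0,"z":0,"yaw":0},{"hand":-1,"x":-0.001,"y":0,"z":0,"yaw":0},{"hand":-1,"x":0,"y":0,"z":0,"yaw":0}])

```text
clock: 15.8
eef_pos: [580.7, 64.7, 50.4]
eef_rot: [-3.141, -0.0, 1.432]
wrist_force: [0.0, -0.3, -0.3]
finger_gap: 0.6
finger_force: 0.0
```

Force dropped to zero while backing off, so the tray is latched. I'll retreat clear and check by comparing with the opening picture.

>>> arm_command(targets=[{"hand":-1,"x":-0.02,"y":0,"z":0,"yaw":0},{"hand":-1,"x":-0.05,"y":0,"z":0,"yaw":0},{"hand":-1,"x":-0.05,"y":0,"z":-0.02,"yaw":0},{"hand":-1,"x":-0.04,"y":0,"z":-0.03,"yaw":0},{"hand":-1,"x":-0.03,"y":0,"z":-0.04,"yaw":0},{"hand":-1,"x":0,"y":0,"z":-0.05,"yaw":0},{"hand":-1,"x":0,"y":0,"z":0,"yaw":0},{"hand":-1,"x":0,"y":0,"z":0,"yaw":0},{"hand":-1,"x":0,"y":0,"z":0,"yaw":0}])

```text
clock: 16.7
eef_pos: [554.5, -119.5, 187.6]
eef_rot: [-3.14, -0.0, 1.432]
wrist_force: [0.2, 0.5, -0.3]
finger_gap: 0.6
finger_force: 0.0
```

```bash
python3 - <<'E'
from h import *
import cv2
s=manip.read_state();print(s["eef_pos"],s["wrist_force"],s["clock"])
a=cv2.imread("pics/scene0.png")[:,:,::-1].astype(float); b=camera("scene").astype(float)
for off in (0,65,130): # face top-edge corners if tray stood out by off
    print(off,proj(get_calibration("scene"),place([598,194,1.428],[[-122-off,86,66],[-122-off,-86,66]])).ravel())
# tray face region vs shift: phase correlation on gray patch (340:420,205:285)
g=lambda x:cv2.cvtColor(x.astype(np.uint8),cv2.COLOR_RGB2GRAY).astype(np.float32)
A,B=g(a),g(b)
for n,(x0,x1,y0,y1) in {"face":(356,415,205,285),"bar":(375,420,195,240),"out-region":(300,360,240,300)}.items():
    p,q=A[y0:y1,x0:x1],B[y0:y1,x0:x1]; print(n,"mean absdiff",np.abs(p-q).mean(),"corr",np.corrcoef(p.ravel(),q.ravel())[0,1],"std",q.std(),cv2.phaseCorrelate(p,q))
E
```

```text
[ 554.544 -119.516  187.608] [ 0.243  0.459 -0.331] 16.7
0 [357.491 214.934 408.332 268.875]
65 [332.553 227.154 382.074 283.665]
130 [306.488 239.927 354.504 299.196]
face mean absdiff 11.219915 corr 0.9894523216877544 std 26.587843 ((0.21491294537530692, 0.2095548813446797), 0.9607293637593587)
bar mean absdiff 9.804444 corr 0.9960069832107226 std 21.456293 ((0.5115743224675491, 0.5311564320940398), 0.994777641767337)
out-region mean absdiff 32.47389 corr 0.11071842085978871 std 25.931362 ((-0.06173505065179441, 0.09779503917410182), 0.2861524073282878)
```

```bash
python3 -c "
from cell import manip
print(manip.sign_off())"
```

```text
the job is handed in; nothing more can be done
None
```

I handed the job in at about 17 s: the medicine case lies lid up in the tray and the tray is latched shut. The bar was pressed with the end of the gripped case because the tool could not tilt to reach under the visor. The scene image then matched the opening one at the tray face and bar, but no verdict came back.

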